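# Slide the straightedge out of its channel and lay it on the notebook

## Robot

A 6-joint arm with a two-finger parallel gripper is mounted at the origin on a cart in front of the work surface, level with it; the furniture and walls round the work are solid. World frame = base frame: x ahead of the robot, y to its left, z up, the work surface at z = 0. Lengths are in mm, angles in rad, forces in N, time in s.
With the tool pointing down it reaches from about 375 to 750 mm from the base axis. Payload 9 kg.
Tool frame: the origin (TCP) lies midway between the tips of the shut fingers; the grasp point (between the pads) lies 19 mm behind it; z points along the fingers, y is the line along which they close (so a half turn about z gives the same grasp; the last joint's range is limited). The gripper opens to 85 mm and grips with 20 to 120 N. Pads are 22 mm wide; open, the fingers measure 114 mm over their backs; the gripper's body (76 mm by 85 mm) begins 54 mm behind the grasp point. The pads swing forward as they close: fully open they stand 13 mm farther back than shut.
Start: joints at [-1.558, 0.104, 0.097, 1.564, 0, 1.353], TCP at [137.261, -584.12, 231.331] pointing down, gripper open.
Joint ranges: [-2.99, 2.99], [-0.84, 1.86], [-1.1, 1.16], [-1.84, 2.11], [-1.51, 1.56], [-3.14, 3.14]. Speed limits (rad/s): [2.22, 2.22, 2.57, 3.14, 3.14, 3.14].

## Interface

Orientations are given as a unit quaternion [x, y, z, w].
In Python, from plant import robot, imaging gives the robot as it stands.
- The arm moves only by the shell command python3 -m pendant 'ROWS'. ROWS is JSON, a list of rows, each a list of 7 numbers: the shift along the tool's x, y, z each as a share of 0.3 m, from -1 to 1, then the turn, a rotation vector about the tool's x, y, z each as a share of 2 pi rad, from -1 to 1, then the opening, from -1 (shut) to 1 (fully open). A call has 1 to 12 rows; each row is the pose to reach, as a shift and turn from the pose commanded when the call began, along the tool's axes at that moment, turning the shorter way round; what a row does not reach only later rows make up. A row lasts 1/10 s, in which the tool goes at most 50 mm and 8.59 degrees, less where a joint would pass 70% of its speed; a pose out of reach is approached as far as the arm can. A call with a number of a shift or a turn outside -1 to 1 is refused whole. A call with a gripper value outside its range is refused whole. The fingers move at their own pace and stop on an object; the grip force is fixed at half the most. Time passes only in rows, so rows that repeat a pose let the fingers close. It gives the time, the measured TCP pose, the force, the opening and the grip force at its end, in the units of the state.
- robot.sense(): the state, without advancing time (a new reading comes with each control period).
- imaging.capture(name): name is "side" or "top"; returns a dict with "frame" (384x512x3 uint8, red, green, blue), "depth" (384x512 float32, mm along the optical axis (not along the pixel's ray), 0 where there is no reading), "camera_matrix" (3x3 intrinsics, pixels), "eye" and "attitude" of the camera in the world. Camera axes: x right, y up, looking along -z (the intrinsics and any distortion apply to the point x, -y, -z); pixel columns grow to the right and rows downward; lengths in mm; the calibration is good to about 2 mm. A picture is of the moment at which its call begins.
- robot.sign_off(): hands the job in; it is judged then, once.
The state is a dict: "time": time; "joint_pos": joint angles; "joint_vel": joint speeds; "effort": joint torques, N m; "tcp_pos": TCP position; "ee_rot": TCP orientation; "wrist_force": force on the tool from outside, world axes, zero at the start; "torque": the same for the moment, N m; "gripper_width": opening from 0.0 (shut) to 1.0 (fully open); "grip_force": force on a finger pad.
Only numpy, scipy, OpenCV 4.12 (cv2) and the standard library are available. Lean on these libraries where they do the work, as an engineer would, in place of code of your own. Each camera call takes 0.05 s, during which the arm holds its last target. There are 200 camera calls.

## Task

The flat aluminium straightedge lies sunk in the channel of the wooden desk organiser, where no finger fits beside it. Slide it along the channel until about 5 cm of it overhangs the organiser's open front, pick it up by that end, and lay it flat on the middle of the notebook, lengthwise along the book. Do not let it fall onto the desk, and leave the mug, the dial puck and the phone where they are.

Things in the scene. Friction and masses are not known exactly. Their poses are not given: they have to be found in the camera images.
- ruler_center (a point): centre (also half-way up) of the straightedge, a loose flat aluminium bar 150 x 46 x 5 (sizes here are in mm), about 90 g, with a blue stripe along its middle and black ticks along both long edges. x runs along its length, away from the front (overhanging) end; z up. At the start its front end is 8 to 20 inside the open front; a fingertip close over the channel floor pushes it at its rear end face.
- ruler_front (a point): middle of the straightedge's front end face (the end nearer the organiser's open front), half-way up; 75 from ruler_center towards -x of the straightedge.
- organiser: wooden desk organiser, 225 long (its x) x 124 wide (its y) x 64 high, does not move; origin at the centre of its underside. Along its middle (y = 0) runs a channel 56 wide and 9 deep (floor at height 55, rails up to 64), open at the front end (x = -112.5) and closed at the rear by a wall 10 thick (inner face at x = +102.5). Behind the straightedge 45 to 58 of empty channel is left at the start. A groove in the left rail (y = +45) holds a yellow pencil, 136 long.
- channel_mouth (a point): middle of the channel floor's front edge, over which the straightedge is slid out; axes as the organiser's: -x points outward. Below it the upright front face drops 55 to the desk, which is clear in front of it.
- notebook_top (a point): centre of the top face of the notebook, a green hardback book with a red band, 210 long (its x) x 148 wide x 16 thick, 0.32 kg, lying loose on the bare white desk to the right of the black desk mat; the desk lies 4 below the mat (z = 0 is the top of the mat, on which the organiser stands).
- mug: white mug, 78 across, 89 high, a bystander; origin at the centre of its underside.
- dial_puck: round white dial with black top, 58 across, 31 high, a bystander; origin at the centre of its underside.
- phone: black phone lying face up, 146 x 72 x 8, a bystander; origin at the centre of its underside.
Mind the look-alikes: they are no part of the job. There is more than one size of the part that bears ruler_center; the job needs the largest.

How it is judged:
By the outcome, as a careful person would: the job done as asked, in the order asked, and still so for the second after the job is handed in, with the robot touching nothing.
It also fails if it takes over 51 s, if anything falls off the work surface, if the arm or the gripper's body presses on something with over 40 N, if the wrist force passes 120 N, or if a joint passes its speed limit or range.

## Working session

There is one attempt and no reset: what is moved stays moved. The work goes in short steps, Python scripts to look and compute and a shell command to move; the robot and the scene stay as the last step left them, time stands still between calls to the robot, and variables do not carry over. Pictures are saved under pics/ and viewed, at most 10 in all, crops included, and the job is handed in when it is done.

```bash
mkdir -p pics
cat > h.py <<'E'
import numpy as np, cv2
from scipy.spatial.transform import Rotation as R
from plant import robot, imaging
def att(c):
    a=np.array(c["attitude"],float)
    return a if a.shape==(3,3) else R.from_quat(a).as_matrix()
def rays(c,px):
    d=c.get("distortion"); 
    p=cv2.undistortPoints(np.array(px,float).reshape(-1,1,2),np.array(c["camera_matrix"],float),None if d is None else np.array(d,float)).reshape(-1,2)
    return (att(c)@np.c_[p[:,0],-p[:,1],-np.ones(len(p))].T).T
def onplane(c,px,z):
    r=rays(c,px);e=np.array(c["eye"],float);return e+r*((z-e[2])/r[:,2])[:,None]
def cloud(c):
    h,w=c["depth"].shape;u,v=np.meshgrid(np.arange(w),np.arange(h))
    return (np.array(c["eye"])+rays(c,np.c_[u.ravel(),v.ravel()])*c["depth"].reshape(-1,1)).reshape(h,w,3)
E
python3 - <<'E'
from h import *
for n in("top","side"):
    c=imaging.capture(n);np.save(f"{n}0.npy",c,allow_pickle=True)
    print(n,c.keys(),c["eye"],c["attitude"],c["camera_matrix"])
    cv2.imwrite(f"pics/{n}0.png",c["frame"][:,:,::-1])
s=robot.sense();print(s)
E
```

```text
top dict_keys(['frame', 'depth', 'camera_matrix', 'eye', 'attitude']) [ 350.74046736   18.76064218 1728.65263383] [ 0.04043219 -0.04175955 -0.70523651  0.70658534] [[491.97143901   0.         252.6540085 ]
 [  0.         491.97143901 187.22752712]
 [  0.           0.           1.        ]]
side dict_keys(['frame', 'depth', 'camera_matrix', 'eye', 'attitude']) [ 594.69612722 -790.13942949  812.05708084] [0.40645066 0.00997286 0.03541351 0.9129317 ] [[372.68738113   0.         260.55407642]
 [  0.         372.68738113 192.92267025]
 [  0.           0.           1.        ]]
{'time': 0.1, 'joint_pos': array([-1.55767045e+00,  1.04639600e-01,  9.65814492e-02,  1.56392301e+00,
       -6.75683260e-06,  1.35311517e+00]), 'joint_vel': array([-0.0006071 , -0.00219933,  0.00143253, -0.00029915,  0.00073506,
        0.00096758]), 'effort': array([ 5.86830574e-03, -5.58210254e+01,  5.04718530e+01,  1.32941568e-02,
       -2.59532017e-04,  3.18637468e-06]), 'tcp_pos': array([ 137.27221347, -583.78257872,  230.61902657]), 'ee_rot': array([ 9.93348227e-01,  1.15147511e-01,  5.71248266e-05, -5.89667617e-04]), 'wrist_force': array([ 0.17572387, -0.32823225, -0.02211907]), 'torque': array([-0.01759643,  0.04769352, -0.02135007]), 'grip_force': 0.0, 'gripper_width': 0.9999372236623505}
```

View pics/top0.png

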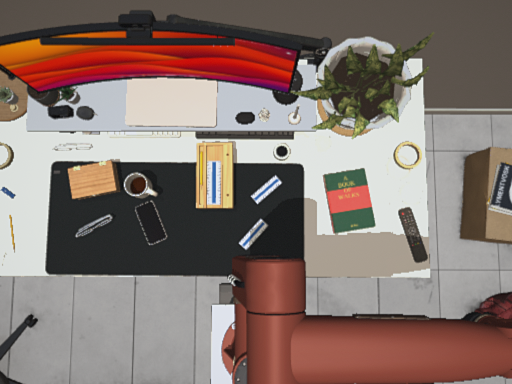

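View pics/side0.png

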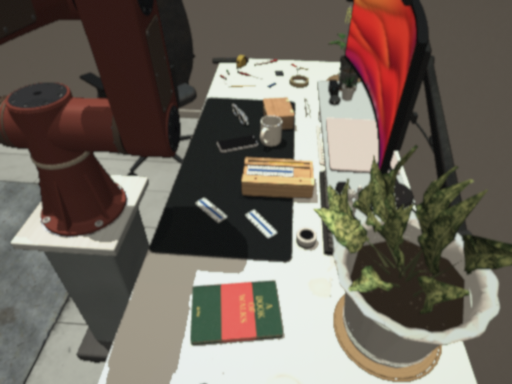

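The top view shows three blue-striped bars. One is in the organiser at about (214,183); the other two lie loose on the mat at (266,189) and (253,234) and are shorter. The description points to the one in the organiser. The notebook is at (349,201), the mug at (138,184), the phone at (150,222) and the dial at (281,151). Next I'll take a close crop and measurements.

Run:
```python
from h import *
c=np.load("top0.npy",allow_pickle=True).item()
f=c["frame"];P=cloud(c)
cv2.imwrite("pics/crop0.png",cv2.resize(f[135:255,185:305],None,fx=5,fy=5,interpolation=cv2.INTER_CUBIC)[:,:,::-1])
hsv=cv2.cvtColor(f,cv2.COLOR_RGB2HSV)
def rect(m,roi,z,name):
    u0,v0,u1,v1=roi;mm=np.zeros_like(m);mm[v0:v1,u0:u1]=m[v0:v1,u0:u1]
    n,l,s,_=cv2.connectedComponentsWithStats(mm.astype(np.uint8));k=1+np.argmax(s[1:,4]);mm=l==k
    v,u=np.nonzero(mm);q=onplane(c,np.c_[u,v],z)[:,:2]
    r=cv2.minAreaRect(q.astype(np.float32));print(name,s[k],"rect",np.round(r[0],1),np.round(r[1],1),round(r[2],1),"depthz",np.round(np.nanmedian(P[mm][:,2]),1))
    print(np.round(cv2.boxPoints(r)).tolist())
H,S,V=hsv[...,0],hsv[...,1],hsv[...,2]
blue=(H>95)&(H<130)&(S>90)
for roi,z,n in(((196,145,236,210),60,"ruler stripe"),((245,170,290,205),4,"d1"),((235,215,272,255),4,"d2")): rect(blue,roi,z,n)
rect((V>150)&(S<60),(203,150,224,212),60,"ruler white")
wood=(H>8)&(H<28)&(S>60)&(V>90)
wood=cv2.morphologyEx((wood|((P[...,2]>40)&(P[...,2]<80))).astype(np.uint8),cv2.MORPH_OPEN,np.ones((3,3)))>0
rect(wood,(190,136,242,214),64,"organiser")
red=(((H<8)|(H>172))|((H>60)&(H<95)))&(S>90)
rect(cv2.morphologyEx(red.astype(np.uint8),cv2.MORPH_CLOSE,np.ones((5,5)))>0,(315,160,385,240),12,"book")
for u,v in((214,155),(214,185),(199,185),(230,185),(240,215),(350,190),(310,200)): print(u,v,P[v,u].round(1))
```

```text
ruler stripe [212 162   4  41 156] rect [563.7 149.7] [137.9  10.3] 0.6 depthz 59.0
[[495.0, 154.0], [495.0, 144.0], [633.0, 145.0], [633.0, 156.0]]
d1 [254 179  24  21  69] rect [545.9 -31.5] [  7.8 105.7] 41.1 depthz 4.5
[[508.0, 6.0], [578.0, -74.0], [584.0, -69.0], [514.0, 11.0]]
d2 [243 223  21  23  68] rect [388.1  14.3] [  8.  103.6] 47.7 depthz 3.7
[[347.0, 46.0], [424.0, -23.0], [429.0, -18.0], [352.0, 52.0]]
ruler white [207 161  14  44 448] rect [562.1 149.8] [148.5  44.7] 0.5 depthz 58.7
[[488.0, 171.0], [488.0, 127.0], [637.0, 128.0], [636.0, 173.0]]
organiser [ 196  142   37   67 2447] rect [587.8 148.3] [228.1 123.8] 0.4 depthz 59.7
[[473.0, 209.0], [474.0, 86.0], [702.0, 87.0], [701.0, 211.0]]
book [ 324  169   50   63 2093] rect [ 506.9 -321. ] [200.6 148.7] 9.5 depthz 11.9
[[396.0, -264.0], [420.0, -411.0], [618.0, -378.0], [594.0, -231.0]]
214 155 [658.6 149.6  51.8]
214 185 [552.2 147.3  67.2]
199 185 [553.5 199.6  55.5]
230 185 [552.6  93.   65. ]
240 215 [454.7  60.1  -5.1]
350 190 [ 541.5 -325.    18.1]
310 200 [ 508.7 -187.9  -10.1]
```

View pics/crop0.png

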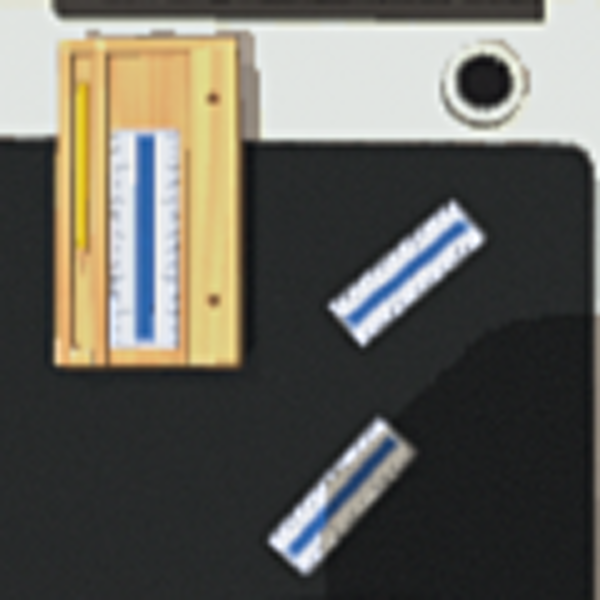

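The crop confirms that the organiser bar is the largest, at 148 x 45, while the loose ones are about 105 long. Its front is at x≈488, its rear at x≈637 and the organiser front at x≈474, which fits the sizes given. I'll check for tall obstacles near the reach and work out the first move.

```bash
cat >> h.py <<'E'
def plan(p,yaw,tilt=0):
    s=robot.sense();M=R.from_quat(s["ee_rot"]);G=R.from_euler('z',yaw,degrees=True)*R.from_euler('y',tilt,degrees=True)*R.from_euler('x',180,degrees=True)
    d=M.inv().apply(np.array(p)-s["tcp_pos"]);w=(M.inv()*G).as_rotvec()
    print("t",round(s["time"],2),"tcp",s["tcp_pos"].round(1),"shift mm",d.round(1),"share",(d/300).round(4),"turn",(w/2/np.pi).round(4),"F",s["wrist_force"].round(1),"grip",s["grip_force"],round(s["gripper_width"],3),"j",s["joint_pos"].round(2))
E
python3 - <<'E'
from h import *
for n in("top","side"):
    P=cloud(np.load(n+"0.npy",allow_pickle=True).item()).reshape(-1,3)
    for x in range(550,950,50):
        print(n,x,[ (y,int(q[:,2].max())) for y in range(-400,300,100) for q in [P[(P[:,0]>=x)&(P[:,0]<x+50)&(P[:,1]>=y)&(P[:,1]<y+100)&(P[:,2]>-50)]] if len(q)>3 and q[:,2].max()>80])
plan([400,-220,260],90)
plan([662,148,200],180.5)
E
```

```text
top 550 []
top 600 []
top 650 [(-400, 303), (-300, 324), (-200, 279)]
top 700 [(-400, 301), (-300, 341), (-200, 281), (-100, 80), (0, 80), (100, 90), (200, 96)]
top 750 [(-400, 399), (-300, 384), (-200, 337), (-100, 320), (0, 113), (100, 97), (200, 98)]
top 800 [(-400, 412), (-300, 400), (-200, 572), (-100, 577), (0, 607), (100, 607), (200, 607)]
top 850 [(-400, 465), (-300, 415), (-200, 250), (-100, 577), (0, 577), (100, 576), (200, 643)]
top 900 [(-400, 350), (-300, 412), (-200, 236), (0, 518), (100, 519), (200, 583)]
side 550 []
side 600 []
side 650 [(-400, 306), (-300, 319)]
side 700 [(-400, 301), (-300, 347), (-200, 283)]
side 750 [(-400, 400), (-300, 382), (-200, 308), (-100, 150), (0, 108), (100, 93), (200, 94)]
side 800 [(-400, 413), (-300, 397), (-200, 571), (-100, 575), (0, 597), (100, 94), (200, 93)]
side 850 [(-400, 466), (-300, 413), (-200, 408), (-100, 574), (0, 575), (100, 575), (200, 547)]
side 900 [(-400, 435), (-300, 415), (-200, 213), (-100, 213), (100, 91), (200, 93)]
t 0.1 tcp [ 137.3 -583.8  230.6] shift mm [ 339.  -294.1  -29. ] share [ 1.13   -0.9802 -0.0965] turn [-1.000e-04 -2.000e-04 -2.133e-01] F [ 0.2 -0.3 -0. ] grip 0.0 1.0 j [-1.56  0.1   0.1   1.56 -0.    1.35]
t 0.1 tcp [ 137.3 -583.8  230.6] shift mm [ 678.2 -592.3   31.5] share [ 2.2607 -1.9743  0.1049] turn [ 0.000e+00 -3.000e-04 -4.647e-01] F [ 0.2 -0.3 -0. ] grip 0.0 1.0 j [-1.56  0.1   0.1   1.56 -0.    1.35]
```

```bash
python3 -m pendant '[[1,-0.98,0,0,0,-0.21,-1],[1,-0.98,0,0,0,-0.21,-1],[1,-0.98,0,0,0,-0.21,-1],[1,-0.98,0,0,0,-0.21,-1],[1,-0.98,0,0,0,-0.21,-1],[1,-0.98,0,0,0,-0.21,-1],[1,-0.98,0,0,0,-0.21,-1],[1,-0.98,0,0,0,-0.21,-1],[1,-0.98,0,0,0,-0.21,-1],[1,-0.98,0,0,0,-0.21,-1],[1,-0.98,0,0,0,-0.21,-1]]'
python3 - <<'E'
from h import *
plan([480,40,230],150); plan([600,148,200],180.5)
E
```

```text
time: 1.2
tcp_pos: [362.1, -229.1, 231.1]
ee_rot: [0.714, 0.7, -0.0, -0.0]
wrist_force: [-0.2, -0.0, -0.1]
gripper_width: 0.001
grip_force: 0.0
t 1.2 tcp [ 362.1 -229.1  231.1] shift mm [271.5 112.3   1. ] share [0.9049 0.3742 0.0034] turn [-1.0e-04 -0.0e+00 -1.7e-01] F [-0.2 -0.  -0.1] grip 0.0 0.001 j [-0.87 -0.43 -0.38  1.62 -0.    0.72]
t 1.2 tcp [ 362.1 -229.1  231.1] shift mm [382. 230.  31.] share [1.2732 0.7666 0.1033] turn [-1.000e-04 -0.000e+00 -2.547e-01] F [-0.2 -0.  -0.1] grip 0.0 0.001 j [-0.87 -0.43 -0.38  1.62 -0.    0.72]
```

```bash
python3 -m pendant '[[1,0.6,0,0,0,-0.2547,-1],[1,0.6,0,0,0,-0.2547,-1],[1,0.6,0,0,0,-0.2547,-1],[1,0.6,0,0,0,-0.2547,-1],[1,0.6,0,0,0,-0.2547,-1],[1,0.6,0,0,0,-0.2547,-1],[1,0.6,0,0,0,-0.2547,-1],[1,0.6,0,0,0,-0.2547,-1],[1,0.6,0,0,0,-0.2547,-1],[1,0.6,0,0,0,-0.2547,-1],[1,0.6,0,0,0,-0.2547,-1],[1,0.6,0,0,0,-0.2547,-1]]'
python3 - <<'E'
from h import *
plan([663,149,90],180.5)
E
```

```text
time: 2.4
tcp_pos: [548.4, 65.5, 230.8]
ee_rot: [-0.004, 1.0, -0.0, -0.0]
wrist_force: [-0.2, 0.6, 1.1]
gripper_width: -0.002
grip_force: 0.0
t 2.4 tcp [548.4  65.5 230.8] shift mm [-115.3   82.7  140.7] share [-0.3844  0.2756  0.469 ] turn [-0.     -0.0001 -0.0003] F [-0.2  0.6  1.1] grip 0.0 -0.002 j [-0.12 -0.04 -0.05  1.56 -0.   -0.12]
```

```bash
python3 -m pendant '[[-0.384,0.276,0,0,0,0,-1],[-0.384,0.276,0,0,0,0,-1],[-0.384,0.276,0,0,0,0,-1],[-0.384,0.276,0.2,0,0,0,-1],[-0.384,0.276,0.47,0,0,0,-1],[-0.384,0.276,0.47,0,0,0,-1],[-0.384,0.276,0.47,0,0,0,-1],[-0.384,0.276,0.47,0,0,0,-1],[-0.384,0.276,0.47,0,0,0,-1]]'
python3 - <<'E'
from h import *
c=imaging.capture("side");f=c["frame"];cv2.imwrite("pics/s1.png",cv2.resize(f[120:230,200:350],None,fx=5,fy=5,interpolation=cv2.INTER_CUBIC)[:,:,::-1])
plan([663,149,57.3],180.5)
E
```

```text
time: 3.3
tcp_pos: [664.5, 150.3, 93.9]
ee_rot: [-0.004, 1.0, 0.0, 0.002]
wrist_force: [0.0, 0.8, 1.0]
gripper_width: -0.002
grip_force: 0.0
t 3.35 tcp [664.7 150.4  94.1] shift mm [ 1.9 -1.4 36.8] share [ 0.0063 -0.0047  0.1226] turn [ 0.      0.0008 -0.0002] F [0.5 0.5 0.6] grip 0.0 -0.003 j [ 0.03  0.36  0.14  1.35 -0.    0.02]
```

View pics/s1.png

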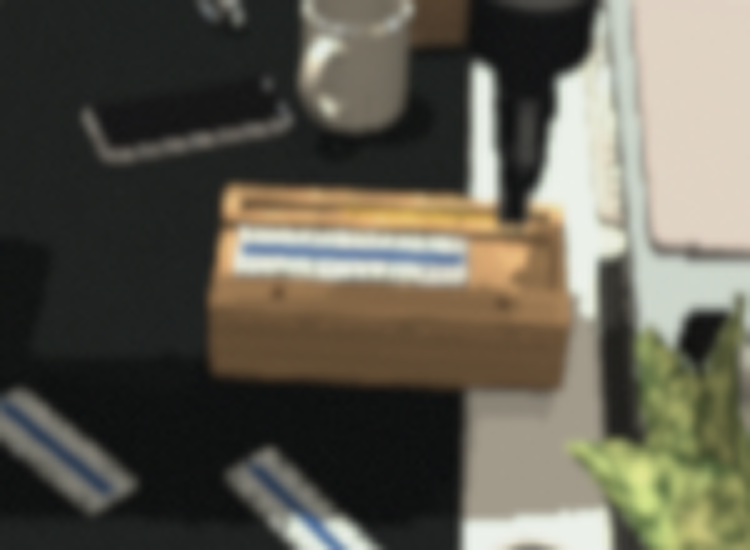

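The side view shows the shut fingers over the empty channel behind the bar, with the tips at about crop (515,215). I'll lower in stages.

```bash
python3 -m pendant '[[0.006,-0.004,0.1,0,0,0,-1],[0.006,-0.004,0.1,0,0,0,-1],[0.006,-0.004,0.1,0,0,0,-1],[0.006,-0.004,0.1,0,0,0,-1],[0.006,-0.004,0.1,0,0,0,-1]]'
python3 - <<'E'
from h import *
plan([663,149,57.3],180.5)
E
```

```text
time: 3.85
tcp_pos: [661.9, 149.7, 62.1]
ee_rot: [-0.004, 1.0, 0.0, 0.001]
wrist_force: [0.4, -0.9, 0.4]
gripper_width: -0.003
grip_force: 0.0
t 3.85 tcp [661.9 149.7  62.1] shift mm [-1.1 -0.7  4.8] share [-0.0037 -0.0022  0.016 ] turn [-0.      0.0004  0.    ] F [ 0.4 -0.9  0.4] grip 0.0 -0.003 j [ 0.03  0.37  0.1   1.29 -0.    0.02]
```

```bash
python3 -m pendant '[[0,0,0.015,0,0,0,-1],[0,0,0.015,0,0,0,-1],[0,0,0.015,0,0,0,-1],[0.025,0,0.015,0,0,0,-1],[0.05,0,0.015,0,0,0,-1],[0.075,0,0.015,0,0,0,-1],[0.1,0,0.015,0,0,0,-1],[0.12,0,0.015,0,0,0,-1],[0.14,0,0.015,0,0,0,-1],[0.16,0,0.015,0,0,0,-1],[0.16,0,0.015,0,0,0,-1],[0.16,0,0.015,0,0,0,-1]]'
cat >> h.py <<'E'
def ruler(c,roi,z=60):
    hsv=cv2.cvtColor(c["frame"],cv2.COLOR_RGB2HSV);m=((hsv[...,0]>95)&(hsv[...,0]<130)&(hsv[...,1]>90)).astype(np.uint8)
    u0,v0,u1,v1=roi;k=np.zeros_like(m);k[v0:v1,u0:u1]=m[v0:v1,u0:u1]
    n,l,s,_=cv2.connectedComponentsWithStats(k);i=1+np.argmax(s[1:,4]);v,u=np.nonzero(l==i)
    r=cv2.minAreaRect(onplane(c,np.c_[u,v],z)[:,:2].astype(np.float32));print("stripe",np.round(r[0],1),np.round(r[1],1),round(r[2],1),np.round(cv2.boxPoints(r)).tolist())
E
python3 - <<'E'
from h import *
plan([585,149,57.3],180.5)
c=imaging.capture("side");ruler(c,(230,150,300,185));c=imaging.capture("top");ruler(c,(196,140,236,235))
E
```

```text
time: 5.05
tcp_pos: [612.8, 149.1, 55.8]
ee_rot: [-0.004, 1.0, -0.0, 0.0]
wrist_force: [-1.3, -0.4, -0.5]
gripper_width: -0.003
grip_force: 0.0
t 5.05 tcp [612.8 149.1  55.8] shift mm [27.8  0.1 -1.5] share [ 0.0927  0.0005 -0.0049] turn [-0.  0.  0.] F [-1.3 -0.4 -0.5] grip 0.0 -0.003 j [ 0.03  0.24 -0.07  1.26 -0.    0.02]Traceback (most recent call last):
  File "<stdin>", line 3, in <module>
  File "h.py", line 23, in ruler
    n,l,s,_=cv2.connectedComponentsWithStats(k);i=1+np.argmax(s[1:,4]);v,u=np.nonzero(l==i)
                                                    ~~~~~~~~~^^^^^^^^^
    return _wrapfunc(a, 'argmax', axis=axis, out=out, **kwds)
    return bound(*args, **kwds)
ValueError: attempt to get argmax of an empty sequence
```

Run:
```python
from h import *
a=imaging.capture("side");b=imaging.capture("top")
f=np.hstack([cv2.resize(a["frame"][130:210,200:320],(600,400)),cv2.resize(b["frame"][130:240,190:245],(200,400))])
cv2.imwrite("pics/s2.png",f[:,:,::-1])
for c,r in((a,(210,140,310,200)),(b,(196,140,236,235))):
    try: ruler(c,r)
    except Exception as e: print("none")
```

```text
none
none
```

View pics/s2.png

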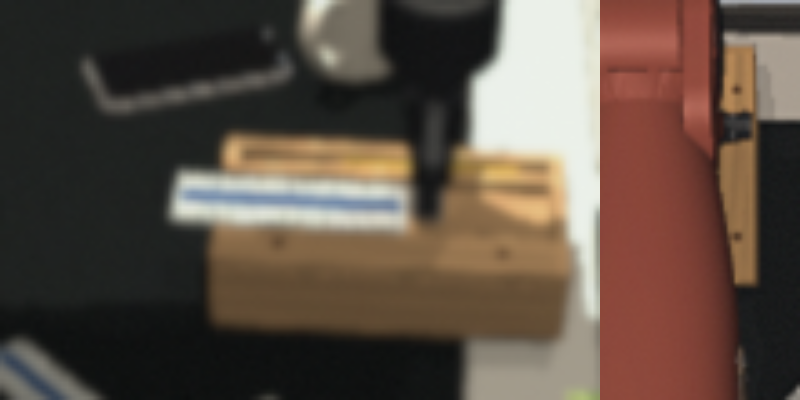

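The side view shows the bar already overhanging: its front end is at crop (172,195), its rear at (410,215) against the finger, and the organiser's front edge is near (215,230). I'll measure it with a threshold suited to the blur.

Run:
```python
from h import *
c=imaging.capture("side");f=c["frame"].astype(int)
m=(f[...,2]-f[...,0]>25);m[:160]=0;m[185:]=0;m[:,:225]=0;m[:,290:]=0
v,u=np.nonzero(m);r=cv2.minAreaRect(onplane(c,np.c_[u,v],60)[:,:2].astype(np.float32));print(len(u),np.round(r[0],1),np.round(r[1],1),round(r[2],1),u.min(),u.max())
c=np.load("side0.npy",allow_pickle=True).item();f=c["frame"].astype(int)
m=(f[...,2]-f[...,0]>25);m[:160]=0;m[185:]=0;m[:,:225]=0;m[:,298:]=0
v,u=np.nonzero(m);r=cv2.minAreaRect(onplane(c,np.c_[u,v],60)[:,:2].astype(np.float32));print(len(u),np.round(r[0],1),np.round(r[1],1),round(r[2],1),u.min(),u.max())
plan([585,149,57.3],180.5)
```

```text
95 [523.5 154.7] [133.5  11.8] 0.8 237 278
96 [564.2 154.3] [136.1  11.3] 0.8 249 291
t 5.25 tcp [613.  149.1  55.7] shift mm [28.   0.2 -1.6] share [ 0.0934  0.0006 -0.0053] turn [-0.  0.  0.] F [ 0.3 -0.8 -0.4] grip 0.0 -0.003 j [ 0.03  0.24 -0.07  1.26 -0.    0.02]
```

The bar moved 41 mm, so about 27 mm overhangs. It needs 23 mm more.

```bash
python3 -m pendant '[[0.02,0,-0.003,0,0,0,-1],[0.04,0,-0.003,0,0,0,-1],[0.06,0,-0.003,0,0,0,-1],[0.075,0,-0.003,0,0,0,-1],[0.075,0,-0.003,0,0,0,-1],[0.075,0,-0.003,0,0,0,-1]]'
python3 - <<'E'
from h import *
c=imaging.capture("side");f=c["frame"].astype(int)
m=(f[...,2]-f[...,0]>25);m[:160]=0;m[185:]=0;m[:,:215]=0;m[:,290:]=0
v,u=np.nonzero(m);r=cv2.minAreaRect(onplane(c,np.c_[u,v],60)[:,:2].astype(np.float32));print(len(u),np.round(r[0],1),np.round(r[1],1),round(r[2],1),u.min(),u.max())
plan([440,149,160],180.5)
E
```

```text
time: 5.85
tcp_pos: [590.2, 148.9, 56.7]
ee_rot: [-0.005, 1.0, -0.0, 0.0]
wrist_force: [0.0, -0.0, 0.2]
gripper_width: -0.003
grip_force: 0.0
93 [502.4 154.8] [136.7  11.4] 0.4 230 272
t 5.9 tcp [590.4 148.9  56.8] shift mm [ 150.4    1.4 -103.3] share [ 0.5012  0.0047 -0.3443] turn [-0.  0.  0.] F [ 0.8 -0.7  0.2] grip 0.0 0.002 j [ 0.03  0.17 -0.15  1.25 -0.    0.02]
```

```bash
python3 -m pendant '[[-0.02,0,0,0,0,0,-1],[-0.02,0,-0.17,0,0,0,-1],[-0.02,0,-0.3,0,0,0,-1],[0.15,0,-0.3,0,0,0,1],[0.3,0,-0.3,0,0,0,1],[0.47,0.003,-0.3,0,0,0,1],[0.47,0.003,-0.3,0,0,0,1],[0.47,0.003,-0.3,0,0,0,1],[0.47,0.003,-0.3,0,0,0,1],[0.47,0.003,-0.3,0,0,0,1]]'
python3 - <<'E'
from h import *
c=imaging.capture("side");f=c["frame"];cv2.imwrite("pics/s3.png",cv2.resize(f[120:220,180:330],None,fx=5,fy=5,interpolation=cv2.INTER_CUBIC)[:,:,::-1])
plan([449,149,48],180.5)
E
```

```text
time: 6.9
tcp_pos: [450.6, 148.4, 146.9]
ee_rot: [-0.004, 1.0, -0.0, 0.0]
wrist_force: [-0.2, 0.2, 0.1]
gripper_width: 0.999
grip_force: 0.0
t 6.95 tcp [450.4 148.4 146.7] shift mm [ 1.4  0.6 98.7] share [0.0047 0.002  0.3291] turn [-0. -0. -0.] F [ 1.2  0.1 -0. ] grip 0.0 0.998 j [ 0.04 -0.29 -0.42  1.43 -0.    0.03]
```

View pics/s3.png

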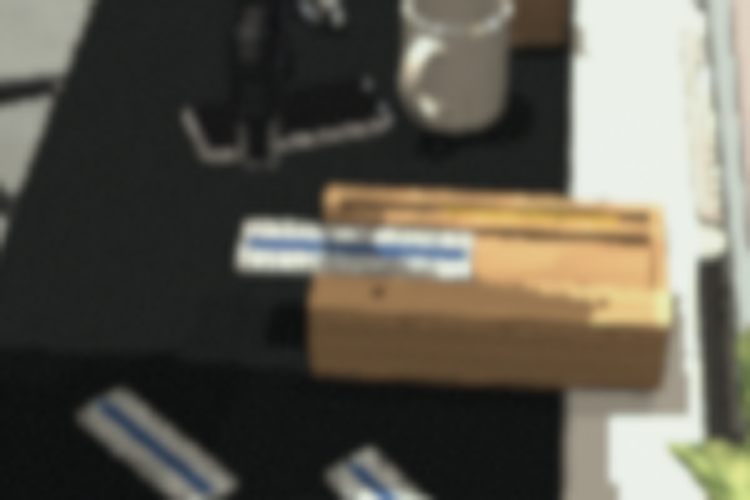

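The side view shows the bar overhanging by about a third of its length, at crop (240–320,245), with the open fingers ahead of the organiser. I'll lower to either side of the overhang and grip near the fingertips.

```bash
python3 -m pendant '[[0.004,0.002,0.12,0,0,0,1],[0.004,0.002,0.24,0,0,0,1],[0.004,0.002,0.33,0,0,0,1],[0.004,0.002,0.33,0,0,0,1],[0.004,0.002,0.33,0,0,0,1],[0.004,0.002,0.33,0,0,0,1]]'
python3 - <<'E'
from h import *
plan([449,149,48],180.5)
E
```

```text
time: 7.55
tcp_pos: [449.6, 149.2, 49.5]
ee_rot: [-0.004, 1.0, 0.0, 0.001]
wrist_force: [0.7, 0.3, 0.7]
gripper_width: 1.003
grip_force: 0.0
t 7.55 tcp [449.6 149.2  49.5] shift mm [ 0.6 -0.2  1.5] share [ 0.002  -0.0005  0.0051] turn [-0.      0.0004  0.    ] F [0.7 0.3 0.7] grip 0.0 1.003 j [ 0.04 -0.25 -0.57  1.25 -0.    0.03]
```

```bash
python3 -m pendant '[[0,0,0.006,0,0,0,1],[0,0,0.006,0,0,0,1],[0,0,0.006,0,0,0,-1],[0,0,0.006,0,0,0,-1],[0,0,0.006,0,0,0,-1],[0,0,0.006,0,0,0,-1],[0,0,0.006,0,0,0,-1],[0,0,0.006,0,0,0,-1],[0,0,0.006,0,0,0,-1],[0,0,0.006,0,0,0,-1]]'
python3 - <<'E'
from h import *
plan([449,149,80],180.5)
E
```

```text
time: 8.55
tcp_pos: [448.2, 149.2, 46.0]
ee_rot: [-0.005, 1.0, -0.0, 0.0]
wrist_force: [-1.3, -0.5, 4.5]
gripper_width: 0.516
grip_force: 60.2
t 8.55 tcp [448.2 149.2  46. ] shift mm [ -0.8  -0.2 -34. ] share [-0.0026 -0.0006 -0.1133] turn [-0.  0.  0.] F [-1.3 -0.5  4.5] grip 60.21925091743469 0.516 j [ 0.04 -0.24 -0.57  1.24 -0.    0.03]
```

```bash
python3 -m pendant '[[0,0,-0.03,0,0,0,-1],[0,0,-0.08,0,0,0,-1],[0,0,-0.15,0,0,0,-1],[0,0,-0.25,0,0,0,-1],[0,0,-0.35,0,0,0,-1],[0,0,-0.35,0,0,0,-1],[0,0,-0.35,0,0,0,-1]]'
python3 - <<'E'
from h import *
c=imaging.capture("side");f=c["frame"];cv2.imwrite("pics/s4.png",cv2.resize(f[80:220,160:340],None,fx=4,fy=4,interpolation=cv2.INTER_CUBIC)[:,:,::-1])
P=cloud(c);g=f.astype(int);m=(g[...,2]-g[...,0]>25)&(P[...,2]>90)&(P[...,2]<220)&(P[...,0]<620)&(P[...,1]>80)&(P[...,1]<220)
q=P[m];print(len(q),q[q[:,0].argsort()][::8].round(0).tolist())
# book from side, and top
for n in("side","top"):
    c=imaging.capture(n);Q=cloud(c);h=cv2.cvtColor(c["frame"],cv2.COLOR_RGB2HSV)
    m=((h[...,0]<8)|(h[...,0]>172)|((h[...,0]>55)&(h[...,0]<100)))&(h[...,1]>80)&(Q[...,2]<30)&(Q[...,2]>-8)&(Q[...,0]>370)&(Q[...,0]<650)&(Q[...,1]<-200)&(Q[...,1]>-440)
    m=cv2.morphologyEx(m.astype(np.uint8),cv2.MORPH_CLOSE,np.ones((7,7)));k,l,s,_=cv2.connectedComponentsWithStats(m);i=1+np.argmax(s[1:,4]);v,u=np.nonzero(l==i)
    r=cv2.minAreaRect(onplane(c,np.c_[u,v],12)[:,:2].astype(np.float32));print(n,len(u),np.round(r[0],1),np.round(r[1],1),round(r[2],1))
plan([450,50,170],185)
E
```

```text
time: 9.25
tcp_pos: [448.7, 149.1, 152.0]
ee_rot: [-0.004, 1.0, -0.0, 0.001]
wrist_force: [-0.2, 0.1, -1.9]
gripper_width: 0.52
grip_force: 61.0
64 [[461.0, 151.0, 166.0], [486.0, 149.0, 168.0], [516.0, 147.0, 168.0], [528.0, 149.0, 167.0], [540.0, 149.0, 169.0], [549.0, 160.0, 165.0], [556.0, 144.0, 169.0], [565.0, 152.0, 167.0]]
side 4154 [ 509.5 -323.4] [199.8 153.2] 9.1
top 2312 [ 506.7 -321.4] [201.8 148.8] 9.3
t 9.4 tcp [447.5 149.1 149.8] shift mm [ -1.6 -99.1 -20.1] share [-0.0054 -0.3304 -0.0671] turn [-0.     -0.0003 -0.0125] F [ 0.1  0.7 -0.9] grip 60.95744490623474 0.518 j [ 0.04 -0.29 -0.42  1.44 -0.    0.03]
```

View pics/s4.png

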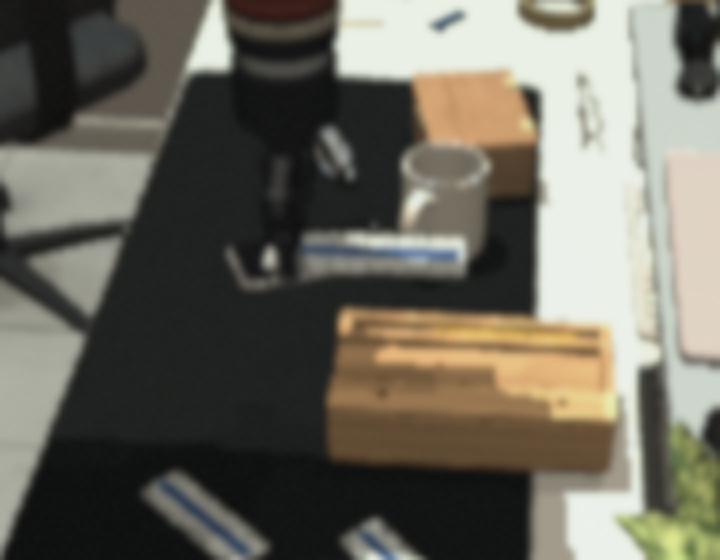

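The bar is lifted and held level: it spans crop (300–465,250), well clear of the mug and organiser. The book centre is at about (508,-322), with yaw 9.2°. Carrying it over.

```bash
python3 -m pendant '[[0,-0.05,0,0,0,0,-1],[0,-0.14,0,0,0,0,-1],[0,-0.24,0,0,0,0,-1],[0,-0.34,0,0,0,0,-1],[0,-0.44,0,0,0,0,-1],[0,-0.54,0,0,0,0,-1],[0,-0.64,0,0,0,-0.004,-1],[0,-0.74,0,0,0,-0.008,-1],[0,-0.83,0,0,0,-0.012,-1],[0,-0.91,0,0,0,-0.016,-1],[0,-0.97,0,0,0,-0.02,-1],[0,-1,0,0,0,-0.0242,-1]]'
python3 - <<'E'
from h import *
plan([455.7,-330.6,100],189.3)
E
```

```text
time: 10.6
tcp_pos: [450.1, -152.0, 149.7]
ee_rot: [-0.08, 0.997, 0.0, -0.001]
wrist_force: [-0.4, 0.7, -1.4]
gripper_width: 0.518
grip_force: 61.0
t 10.6 tcp [ 450.1 -152.   149.7] shift mm [  23.  -177.2   49.6] share [ 0.0766 -0.5908  0.1652] turn [ 0.0002 -0.0002 -0.0003] F [-0.4  0.7 -1.4] grip 61.00563168525696 0.518 j [-0.6  -0.28 -0.42  1.44 -0.   -0.76]
```

```bash
python3 -m pendant '[[0.01,-0.05,0,0,0,0,-1],[0.02,-0.13,0,0,0,0,-1],[0.03,-0.22,0,0,0,0,-1],[0.04,-0.31,0.02,0,0,0,-1],[0.05,-0.4,0.05,0,0,0,-1],[0.06,-0.48,0.08,0,0,0,-1],[0.07,-0.54,0.12,0,0,0,-1],[0.077,-0.58,0.16,0,0,0,-1],[0.077,-0.591,0.16,0,0,0,-1],[0.077,-0.591,0.16,0,0,0,-1],[0.077,-0.591,0.16,0,0,0,-1],[0.077,-0.591,0.16,0,0,0,-1]]'
python3 - <<'E'
from h import *
plan([455.7,-330.6,40],189.3); plan([455.7,-330.6,40],189.3,3)
c=imaging.capture("side");f=c["frame"];cv2.imwrite("pics/s5.png",cv2.resize(f[200:360,150:330],None,fx=4,fy=3.7,interpolation=cv2.INTER_CUBIC)[:,:,::-1])
P=cloud(c);g=f.astype(int);m=(g[...,2]-g[...,0]>25)&(P[...,2]>80)&(P[...,2]<180)&(P[...,0]<620)&(P[...,1]>-400)&(P[...,1]<-250)
q=P[m];print(len(q));v,u=np.nonzero(m)
if len(u)>5:
    r=cv2.minAreaRect(onplane(c,np.c_[u,v],113)[:,:2].astype(np.float32));print(r,cv2.boxPoints(r).round())
E
```

```text
time: 11.8
tcp_pos: [456.9, -329.1, 103.7]
ee_rot: [-0.081, 0.997, -0.0, 0.0]
wrist_force: [-0.8, 0.0, -1.2]
gripper_width: 0.517
grip_force: 61.1
t 11.8 tcp [ 456.9 -329.1  103.7] shift mm [ 1.4 -1.2 63.7] share [ 0.0048 -0.0041  0.2122] turn [-0.0001  0.0001 -0.0001] F [-0.8  0.  -1.2] grip 61.0761559009552 0.517 j [-0.86  0.01 -0.24  1.33  0.   -1.02]
t 11.8 tcp [ 456.9 -329.1  103.7] shift mm [ 1.4 -1.2 63.7] share [ 0.0048 -0.0041  0.2122] turn [-0.0001 -0.0082 -0.0001] F [-0.8  0.  -1.2] grip 61.0761559009552 0.517 j [-0.86  0.01 -0.24  1.33  0.   -1.02]
217
((522.2909545898438, -313.04736328125), (115.90902709960938, 13.11518383026123), 11.401535987854004) [[ 464. -318.]
 [ 467. -331.]
 [ 580. -308.]
 [ 578. -295.]]
```

View pics/s5.png

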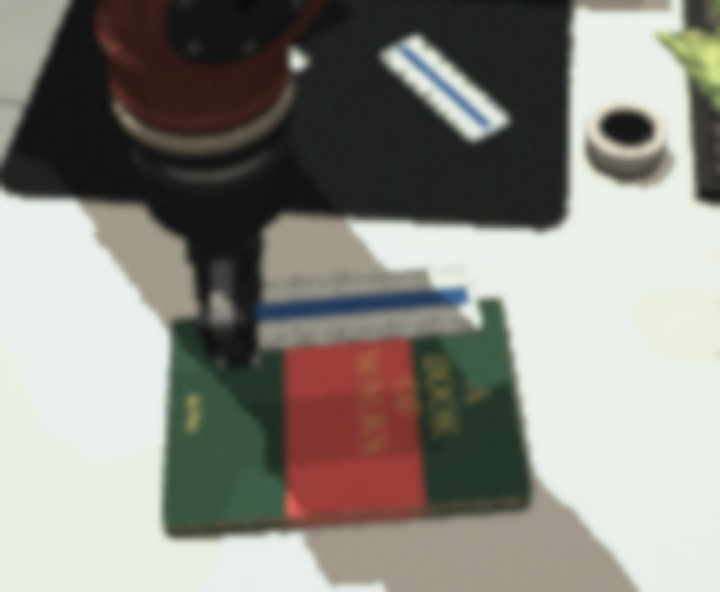

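The side view shows the bar over the book and parallel to it: the bar's stripe runs crop (260,312)–(465,297), the book's corners are (170,320) and (525,505), and the dial at (625,140) is untouched. I'll lower it tilted 3° so the rear end touches first.

```bash
python3 -m pendant '[[0.004,-0.004,0.06,0,-0.003,0,-1],[0.004,-0.004,0.13,0,-0.006,0,-1],[0.004,-0.004,0.2,0,-0.008,0,-1],[0.004,-0.004,0.24,0,-0.008,0,-1],[0.004,-0.004,0.27,0,-0.008,0,-1],[0.004,-0.004,0.28,0,-0.008,0,-1],[0.004,-0.004,0.28,0,-0.008,0,-1],[0.004,-0.004,0.28,0,-0.008,0,-1],[0.004,-0.004,0.28,0,-0.008,0,-1]]'
python3 - <<'E'
from h import *
plan([455.7,-330.6,11],189.3,3)
E
```

```text
time: 12.75
tcp_pos: [455.9, -331.4, 19.8]
ee_rot: [-0.08, 0.996, 0.001, 0.025]
wrist_force: [0.4, -0.4, -1.7]
gripper_width: 0.509
grip_force: 61.1
t 12.75 tcp [ 455.9 -331.4   19.8] shift mm [0.6 0.9 8.8] share [0.0018 0.0028 0.0293] turn [-0.0002 -0.0002 -0.0002] F [ 0.4 -0.4 -1.7] grip 61.07203245162964 0.509 j [-0.88  0.03 -0.37  1.15  0.04 -1.05]
```

```bash
python3 -m pendant '[[0,0,0.01,0,0,0,-1],[0,0,0.018,0,0,0,-1],[0,0,0.023,0,0,0,-1],[0,0,0.026,0,0,0,-1],[0,0,0.026,0,0,0,-1],[0,0,0.026,0,0,0,-1]]'
python3 - <<'E'
from h import *
plan([455.7,-330.6,10],189.3,3)
E
```

```text
time: 13.35
tcp_pos: [455.8, -330.9, 11.1]
ee_rot: [-0.08, 0.996, 0.002, 0.025]
wrist_force: [-0.3, 0.3, -0.4]
gripper_width: 0.514
grip_force: 61.1
t 13.35 tcp [ 455.8 -330.9   11.1] shift mm [0.2 0.3 1.1] share [0.0005 0.001  0.0037] turn [-0.     -0.0003 -0.0002] F [-0.3  0.3 -0.4] grip 61.10012412071228 0.514 j [-0.88  0.03 -0.38  1.13  0.04 -1.04]
```

```bash
python3 -m pendant '[[0,0,0.003,0,0,0,-1],[0,0,0.006,0,0,0,-1],[0,0,0.006,0,0,0,-1],[0,0,0.006,0,0,0,-1]]'
python3 - <<'E'
from h import *
plan([455.7,-330.6,9],189.3,3)
E
```

```text
time: 13.75
tcp_pos: [456.1, -331.1, 10.5]
ee_rot: [-0.08, 0.996, 0.002, 0.025]
wrist_force: [-4.5, 2.7, 10.6]
gripper_width: 0.516
grip_force: 67.2
t 13.75 tcp [ 456.1 -331.1   10.5] shift mm [0.4 0.5 1.5] share [0.0012 0.0017 0.0049] turn [-0.0001 -0.0003 -0.0002] F [-4.5  2.7 10.6] grip 67.19471704680473 0.516 j [-0.88  0.04 -0.38  1.13  0.04 -1.04]
```

```bash
python3 -m pendant '[[0,0,-0.002,0,0,0,-1],[0,0,-0.002,0,0,0,0.15],[0,0,-0.002,0,0,0,0.3],[0,0,-0.002,0,0,0,0.5],[0,0,-0.002,0,0,0,0.8],[0,0,-0.002,0,0,0,1],[0,0,-0.002,0,0,0,1],[0,0,-0.05,0,0,0,1],[0,0,-0.15,0,0,0,1],[0,0,-0.3,0,0,0,1],[0,0,-0.45,0,0,0,1],[0,0,-0.45,0,0,0,1]]'
python3 - <<'E'
from h import *
c=imaging.capture("side");f=c["frame"];cv2.imwrite("pics/s6.png",cv2.resize(f[200:360,150:330],None,fx=4,fy=3.7,interpolation=cv2.INTER_CUBIC)[:,:,::-1])
P=cloud(c);g=f.astype(int);m=(g[...,2]-g[...,0]>25)&(P[...,2]>0)&(P[...,2]<60)&(P[...,0]<620)&(P[...,1]>-420)&(P[...,1]<-230)
v,u=np.nonzero(m);r=cv2.minAreaRect(onplane(c,np.c_[u,v],17)[:,:2].astype(np.float32));print(len(u),r)
print(P[m][:,2].min(),P[m][:,2].max(),robot.sense()["tcp_pos"],robot.sense()["time"])
h=cv2.cvtColor(f,cv2.COLOR_RGB2HSV)
m=((h[...,0]<8)|(h[...,0]>172)|((h[...,0]>55)&(h[...,0]<100)))&(h[...,1]>80)&(P[...,2]<30)&(P[...,2]>-8)&(P[...,0]>370)&(P[...,0]<650)&(P[...,1]<-200)&(P[...,1]>-440)
v,u=np.nonzero(m);print(cv2.minAreaRect(onplane(c,np.c_[u,v],12)[:,:2].astype(np.float32)))
E
```

```text
time: 14.95
tcp_pos: [451.4, -334.8, 152.5]
ee_rot: [-0.08, 0.996, -0.003, 0.028]
wrist_force: [0.0, -1.0, -0.6]
gripper_width: 0.998
grip_force: 0.0
234 ((509.6400146484375, -318.33282470703125), (140.8210906982422, 11.237554550170898), 11.452189445495605)
16.248256820746974 23.142362344342132 [ 450.70181128 -333.88179448  149.12937704] 15.0
((509.1070861816406, -323.1748352050781), (199.49288940429688, 154.44320678710938), 9.441060066223145)
```

View pics/s6.png

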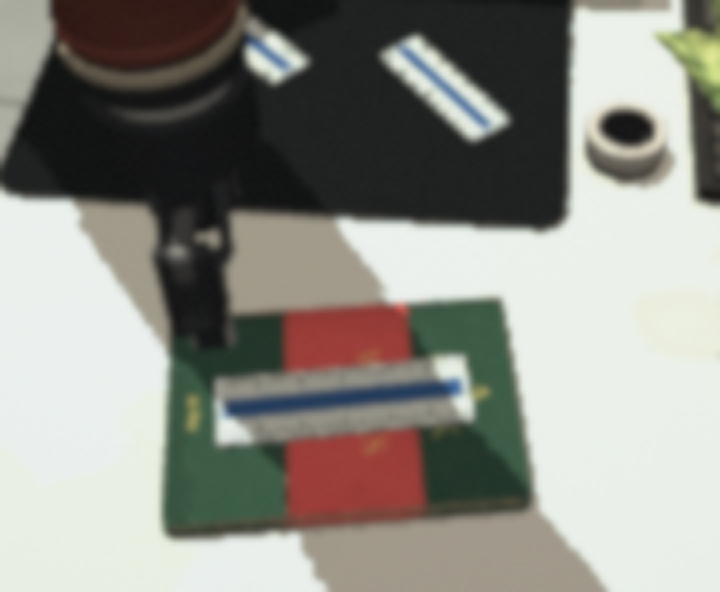

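The bar lies flat on the book, centred within about 5 mm and lengthwise within about 2°. The gripper is clear of everything, so I'm handing in.

```bash
python3 -m pendant '[[0,0,0,0,0,0,1],[0,0,0,0,0,0,1],[0,0,0,0,0,0,1]]'; python3 -c "
from plant import robot
print(robot.sign_off())"
```

```text
time: 15.3
tcp_pos: [448.7, -331.3, 142.8]
ee_rot: [-0.08, 0.996, 0.003, 0.024]
wrist_force: [0.3, 0.2, -0.5]
gripper_width: 0.997
grip_force: 0.0
the job is handed in; nothing more can be done
None
```

I slid the straightedge out to about 5 cm of overhang, picked it up by that end and laid it flat on the middle of the notebook, about 5 mm off centre and 2° off lengthwise, then handed the job in at 15.3 s without the arm going near the mug, dial or phone; the sign-off gave no verdict.

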